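# Warn the loft and run the hoist on its key switch

### The job

Run the loft hoist: first warn the loft by squeezing the horn's trigger right in against its grip and letting it spring back out. Then take the hoist key, the one with the solid oblong head, up out of the key block, push it fully home in the key switch on the control box, wiggling it past the sticky pins if it catches, and turn it a quarter turn clockwise to its stop. The switch is sprung and only runs the hoist while the key is kept turned, so finish while still gripping the key and holding it there; leave the rocker switch on, and leave the other keys and the goods on the counter where they are.

Things in the scene. Friction and masses are not known exactly. Their poses are not given: they have to be found in the camera images.
- horn: Air horn fixed to the counter: level wooden grip along its x axis, then (to +x) brass valve body on an iron column, then a trumpet to x = 303 mm, mouth 90 mm. Origin on the counter below the place to squeeze. Grip: x -54 to 62 mm, 22 mm wide (y -11 to 11), 30 mm high (z 60 to 90). The steel trigger is beside it on the +y side, same height. All of it is lower than 120 mm.
- horn_pinch (a point): Where to squeeze, closing along y (axes as the horn's): 75 mm up, mid-height of grip and trigger, 62 mm from the trigger's pivot, midway between the outer faces of grip and trigger when squeezed right in (horn y = -11 and 21 mm). With the trigger out the outer faces here are at y = -11 and 36 mm; nearer its free end (horn x = -30 mm) it stands out to y = 45 mm.
- horn_trigger (a joint): Angle of the trigger, a steel lever 8 mm thick and 22 mm high on an upright pivot at horn x = 62, y = 17 mm. 0 = out (rest), 0.24 rad = right in, parallel to the grip, 2 mm off it; springs back by itself. At horn_pinch it takes 3 N to start, 8 N right in, and moves 15 mm.
- key_block: Dark wooden block, 64 mm (x) by 170 mm (y), 50 mm high, fixed, origin under its centre. Three keys stand upright in three slots in its top, 50 mm apart along its y axis, heads up, in any order.
- hoist_key: Upright key, 35 to 70 g. Origin: middle of its collar's underside, resting on the block's top (z 50 mm); z up. Collar 10 x 22 x 6 mm; on it a solid oblong bakelite head, 9 mm thick (x), 32 wide (y), 6 to 36 mm above the origin: grip its flats, closing along x. Below: neck 4.4 mm round to -8.5 mm, blade 4 (x) by 12 mm (y) to -34 mm, end rounded 2 mm. Same either way round (half turn).
- control_box: Wooden control box, fixed, 128 mm (x) by 178 mm (y), top 70 mm above the counter, origin under its centre, z up. On its top are the key switch (at y = -40 mm) and a brown bakelite rocker switch (at y = +45 mm, frame 36 by 54 mm, nowhere higher than 22 mm above the box).
- lock_face (a point): Centre of the keyhole on the key switch's round brass face (45 mm), 78 mm up; axes as the box's. Keyway straight down; slot 5.6 mm (box x) by 13.8 mm (box y), mouth countersunk 2 mm: the key enters with its x along box x, either way round. The slot's plate is fixed, 6 mm thick: the key turns only when home (collar on the face, key origin here, blade's end 34 mm down).
- key_switch (a joint): Plug under the slot: 0 = rest, key goes in; grows as the key turns clockwise from above, stop at 1.6 rad (a quarter). Sprung back: 0.04 N m at rest, 0.13 at the stop. Blade play: fingers turn 0.1 rad more than the plug. Three pairs of sticky sprung pins in the keyway, 13, 20, 27 mm below the face: each catches the blade's end with 5 to 10 N; a steady push or small wiggle passes it.
- rocker (a joint): The rocker switch on the control box: 0 = on (as it starts), 0.44 = off. To be left on.
- round_key: Another key in the block, with a round disc head (33 mm across, 9 mm thick), not wanted. Origin under its collar, as the hoist key's.
- ring_key: Another key in the block, with an open ring head (33 mm across), not wanted. Origin under its collar.
- fairlead: Brass fairlead lying on the counter, 100 by 30 mm, 45 mm high, origin under its centre. Leave alone.
- snap_hook: Nickel-plated snap hook lying on the counter, 100 by 34 mm, 13 mm high. Leave alone.
- burr_a: Copper rivet burr (washer) 25 mm across, 5 mm thick, lying on the counter. Leave alone.
- burr_b: A second copper rivet burr, the same. Leave alone.
- sheave: Dull bronze sheave lying flat, 72 mm across, 22 mm high. Leave alone.

How it is judged:
On the way, in this order (a step that is already met when the one before it is completed fails the run):
1. The horn's trigger is squeezed right in by the fingers (value of joint horn_trigger above 0.19 rad and contact force between the fingers and horn_trigger above 1 N), for 0.1 s.
2. The trigger has sprung back out (value of joint horn_trigger below 0.04 rad), for 0.1 s.
3. The hoist key is held in the fingers, clear of the block (contact force between the fingers and hoist_key above 1 N and height (world z) of hoist_key above 0.085 m), for 0.1 s.
4. The hoist key is fully home in the key switch, not yet turned (z of hoist_key in the frame of lock_face below 0.0025 m and horizontal distance between hoist_key and lock_face below 0.004 m and angle between hoist_key's own z axis and vertical below 0.15 rad and value of joint key_switch below 0.5 rad), for 0.1 s.
5. The key is turned a quarter clockwise to its stop (z of hoist_key in the frame of lock_face below 0.0025 m and horizontal distance between hoist_key and lock_face below 0.004 m and angle between hoist_key's own z axis and vertical below 0.15 rad and value of joint key_switch above 1.4 rad and contact force between the fingers and hoist_key above 1 N), for 0.2 s.
At the end, for the whole second after the job is handed in: Fingers grip the hoist key, upright (0.15 rad) and home in the switch (collar within 2.5 mm of the face, 4 mm of centre), plug held past 1.4 rad (stop 1.6); horn trigger out (< 0.04), rocker on (< 0.15), other keys and goods within 20 mm of their starts (all of step 5 and value of joint horn_trigger below 0.04 rad and value of joint rocker below 0.15 rad and distance of each of round_key, ring_key, fairlead, snap_hook, burr_a, burr_b, sheave from where it was at the start of the episode below 0.02 m); the arm keeps its last pose, push and grip.
It fails at once if The rocker switch is switched off (value of joint rocker above 0.22 rad).
It fails at once if Another key is disturbed (distance of any of round_key, ring_key from where it was at the start of the episode above 0.03 m).
It fails at once if The goods on the counter are disturbed (distance of any of fairlead, snap_hook, burr_a, burr_b, sheave from where it was at the start of the episode above 0.03 m).
It also fails if it takes over 64 s, if anything falls off the work surface, if the arm or the gripper's body presses on something with over 40 N, if the wrist force passes 120 N, or if a joint passes its speed limit or range.

### The arm

A 7-joint arm with a two-finger parallel gripper is mounted at the origin on the work surface. World frame = base frame: x ahead of the robot, y to its left, z up, the work surface at z = 0. Lengths are in m, angles in rad, forces in N, time in s.
With the tool pointing down it reaches from about 0.425 to 0.975 m from the base axis. Payload 16.7 kg.
Tool frame: the origin (TCP) lies at the very end of the fingers, on their centre line; the grasp point (between the pads) lies manip.grip_depth behind it (manip.grip_depth is the distance from the TCP to the grasp point, in m); z points along the fingers, y is the direction in which the jaws open and shut (so a half turn about z gives the same grasp; the last joint's range is limited). The gripper opens to 85 mm and grips with 20 to 120 N. Pads are 22 mm wide; open, the fingers measure 114 mm over their backs; the gripper's body (76 mm by 85 mm) begins 54 mm behind the grasp point. The pads swing forward as they close: fully open they stand 13 mm farther back than shut.
Start: joints at [1.149, 0.426, 0.074, 1.606, -0.034, 1.111, -0.067], TCP at [0.181, -0.65, 0.231] pointing down, gripper open.
Joint ranges: [-2.85, 2.85], [-0.5, 2.14], [-1.23, 1.37], [0.21, 2.46], [-1.02, 4.16], [0.16, 2.05], [-2.73, 2.73]. Speed limits (rad/s): [1.89, 1.89, 2.39, 2.39, 3.01, 3.01, 3.01].

### API

Orientations are given as [roll, pitch, yaw] about the fixed x, y, z axes, in that order (R = Rz(yaw) Ry(pitch) Rx(roll)).
In Python, from cell import manip gives the robot as it stands.
- The arm moves only by the tool send_rows, never from a script. Its argument "rows" is text: rows parted by semicolons, each of 7 numbers parted by spaces: the gripper's target within -1 to 1 (fully open at 1, half-way at 0, shut at -1), then the shift along the world's x, y, z in units of 0.3 m (1.0 is 0.3 m), then the turn, a rotation vector about the world's x, y, z in units of 0.12 rad (1.0 is 0.12 rad). In form: claw tx ty tz ax ay az; .... A call has 1 to 20 rows; each row shifts and turns the pose as measured when the row begins; what a row does not reach is not made up. A row lasts 1/10 s, in which the tool goes at most 50 mm and 8.59 degrees, less where a joint would pass 70% of its speed; a pose out of reach is approached as far as the arm can. A call with a number of a shift or a turn outside -1 to 1 is refused whole. A call with a gripper value outside its range is refused whole. The fingers move at their own pace and stop on an object; the grip force is fixed at half the most. Time passes only in rows, so rows that do not move let the fingers close. It gives the time, the measured TCP pose, the force and the opening at its end, in the units of the state.
- manip.observe(): the state, without advancing time (a new reading comes with each control period).
- manip.snapshot(name): name is "side" or "top" or "wrist"; returns a dict with "frame" (480x640x3 uint8, red, green, blue), "depth" (480x640 float32, m along the optical axis (not along the pixel's ray), 0 where there is no reading), "fovy" (degrees; the focal length in pixels is half the picture's height over the tangent of half this angle, whatever the lens; pixels are square), "cx", "cy" (the principal point, pixels), "view" (4x4, takes a point from world to camera coordinates). Camera axes: x right, y down, z forward; pixel columns grow to the right and rows downward; lengths in m; the calibration is good to about 2 mm. A picture is of the moment at which its call begins.
- manip.finish_job(): hands the job in, once; it reports no verdict.
The state is a dict: "t": time; "qpos": joint angles; "qd": joint speeds; "effort": joint torques, N m; "tcp_pos": TCP position; "ee_rot": TCP orientation; "ft_force": force on the tool from outside, world axes, zero at the start; "wrist_torque": the same for the moment, N m; "gripper_width": opening from 0.0 (shut) to 1.0 (fully open).
Only numpy, scipy, OpenCV 4.12 (cv2) and the standard library are available. Lean on these libraries where they do the work, as an engineer would, in place of code of your own. Each camera call takes 0.05 s, during which the arm holds its last target. There are 200 camera calls.

## Working session

There is one attempt and no reset: what is moved stays moved. The work goes in short steps, Python scripts to look and compute and a tool call to move; the robot and the scene stay as the last step left them, time stands still between calls to the robot, and variables do not carry over. Pictures are saved under pics/ and viewed, about 8 in all and at most 12, crops included, and the job is handed in when it is done.

Besides the shell and the picture viewer there is one more tool, called after "Call:" by a JSON object that holds its "op" and its "data", one argument or row to a line. send_rows: Moves the arm, as the interface text tells. Its arguments: {"type":"object","properties":{"rows":{"type":"string"}},"required":["rows"]}

```bash
ls; mkdir -p pics
cat > h.py <<'E'
import numpy as np, cv2
from cell import manip
def snap(n,save=None):
    s=manip.snapshot(n)
    if save: cv2.imwrite('pics/'+save,cv2.cvtColor(s['frame'],cv2.COLOR_RGB2BGR))
    s['f']=240/np.tan(np.radians(s['fovy'])/2); return s
def ray(s,u,v,z):
    V=np.asarray(s['view']);R=V[:3,:3];t=V[:3,3];c=-R.T@t
    d=R.T@np.array([(u-s['cx'])/s['f'],(v-s['cy'])/s['f'],1.]); return c+d*(z-c[2])/d[2]
def cloud(s):
    V=np.asarray(s['view']);d=s['depth'];v,u=np.indices(d.shape)
    P=np.stack([(u-s['cx'])/s['f']*d,(v-s['cy'])/s['f']*d,d],-1)
    W=(P-V[:3,3])@V[:3,:3]; W[d<=0]=np.nan; return W
E
python3 - <<'E'
from h import *
s=snap('top','top0.png');t=snap('side','side0.png')
np.save('top.npy',cloud(s));np.save('side.npy',cloud(t))
print(manip.observe(),manip.grip_depth)
for x in(s,t):print(x['fovy'],x['view'])
E
```

```text
pics
{'t': 0.1, 'qpos': array([ 1.14952952,  0.42667538,  0.07384524,  1.60655532, -0.03407617,
        1.1108157 , -0.0670677 ]), 'qd': array([ 0.00025216, -0.00227778,  0.00045717, -0.0036121 , -0.00022396,
       -0.00117767, -0.0007125 ]), 'effort': array([ 6.99752709e-03, -9.51536536e+01,  3.77041429e+00, -4.64405465e+01,
        1.94902683e-02,  6.44445332e-03,  1.21937796e-04]), 'tcp_pos': array([ 0.18106201, -0.64986699,  0.23067102]), 'ee_rot': array([-3.14040214e+00,  1.02526787e-04,  2.71784821e-01]), 'ft_force': array([-0.27333651, -0.03325484, -0.12304048]), 'wrist_torque': array([ 0.02399116, -0.06812284,  0.03222398]), 'gripper_width': 0.9971058798527268} 0.0187
43.389550025862555 [[ 0.00160044 -0.99999346  0.00324336 -0.0025717 ]
 [-0.99302766 -0.00197157 -0.11786508  0.54949235]
 [ 0.1178707  -0.00303211 -0.99302432  1.163711  ]
 [ 0.          0.          0.          1.        ]]
56.97949306426232 [[-0.80966609 -0.58688696  0.00212414  0.46206896]
 [-0.40934549  0.56212981 -0.71864202  0.27140042]
 [ 0.42056758 -0.58272958 -0.69537698  0.82986797]
 [ 0.          0.          0.          1.        ]]
```

View pics/top0.png

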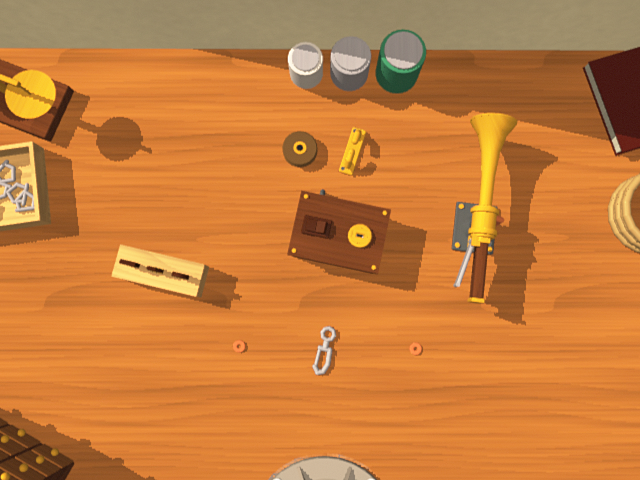

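View pics/side0.png

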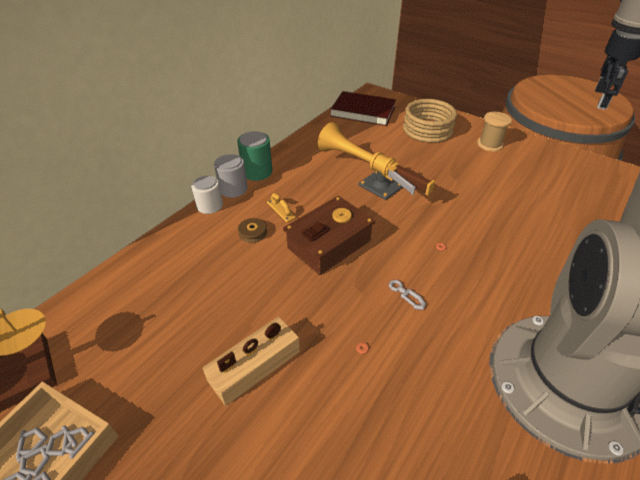

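The top view shows the horn at (482,200–300) with its trigger on the left, the box at (340,232) with its keyhole at (360,236), and the block at (160,270). In the side view the block's keys look like oblong (227,361), ring (250,346) and round (272,330).

Run:
```python
from h import *
W=np.load('top.npy');im=cv2.imread('pics/top0.png')
def rect(name,u0,u1,v0,v1,z0,z1):
    w=W[v0:v1,u0:u1].reshape(-1,3);w=w[(w[:,2]>z0)&(w[:,2]<z1)]
    r=cv2.minAreaRect((w[:,:2]*1000).astype(np.float32));print(name,len(w),np.round(r[0],1),np.round(r[1],1),round(r[2],1),'medz',np.median(w[:,2]).round(4))
rect('box',270,410,180,290,.06,.085)
rect('block',100,215,235,310,.042,.056)
rect('keys',100,215,235,310,.075,.1)
rect('grip',466,496,245,305,.08,.1)
rect('grip2',472,496,250,298,.083,.1)
rect('trigger',450,470,250,292,.07,.1)
s=snap('top')
hsv=cv2.cvtColor(im,cv2.COLOR_BGR2HSV)
y=cv2.inRange(hsv,(20,150,120),(35,255,255))
y[:, :340]=0;y[:,380:]=0;y[:215]=0;y[255:]=0
c=max(cv2.findContours(y,0,2)[0],key=cv2.contourArea);(u,v),r=cv2.minEnclosingCircle(c)
print('face',u,v,r,ray(s,u,v,.078))
for p in [(306,197),(391,211),(375,268),(293,250)]: print('corner',ray(s,*p,.072).round(4))
for p in [(484,245),(478,295),(458,286),(472,246),(490,122)]: print(p,ray(s,*p,.09).round(4))
a=cv2.resize(im[235:305,105:215],None,fx=5,fy=5,interpolation=2)[:350]
b=cv2.resize(cv2.imread('pics/side0.png')[310:400,195:305],None,fx=5,fy=5,interpolation=2)
cv2.imwrite('pics/c1.png',cv2.resize(np.vstack([a,b]),None,fx=.74,fy=.74))
```

```text
box 6024 [571.1 -27.2] [178.2 128.9] 78.1 medz 0.0704
block 2641 [497.6 325.1] [171.9  64. ] 76.8 medz 0.05
keys 228 [497.4 323.9] [131.9   9.2] 76.6 medz 0.0849
grip 800 [ 491.3 -283.3] [ 39.4 109.9] 83.8 medz 0.0886
grip2 556 [ 490.  -291.3] [28.5 90.1] 87.5 medz 0.0889
trigger 198 [ 499.7 -262. ] [ 9.8 72.6] 68.4 medz 0.0844
face 359.1305847167969 235.0746307373047 11.296008110046387 [ 0.56358847 -0.06552561  0.078     ]
corner [0.6385 0.0366 0.072 ]
corner [ 0.6114 -0.1277  0.072 ]
corner [ 0.501  -0.0959  0.072 ]
corner [0.5353 0.0609 0.072 ]
(484, 245) [ 0.5435 -0.3006  0.09  ]
(478, 295) [ 0.4493 -0.2866  0.09  ]
(458, 286) [ 0.4661 -0.2496  0.09  ]
(472, 246) [ 0.5416 -0.2779  0.09  ]
(490, 122) [ 0.7833 -0.3193  0.09  ]
```

View pics/c1.png

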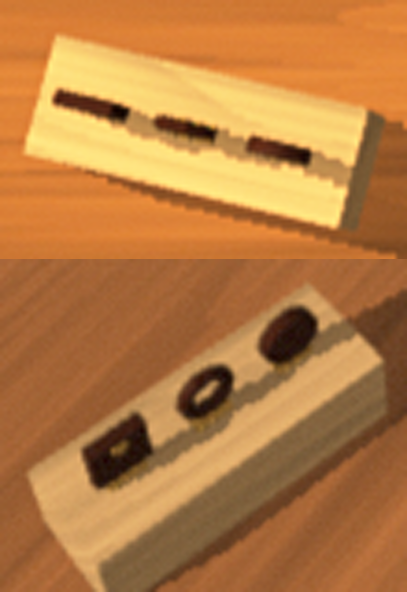

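The crop confirms that the hoist key is the one at the +y end: solid and oblong, with the ring in the middle and the disc at the -y end. Next I'll fit the horn.

Run:
```python
from h import *
W=np.load('top.npy');im=cv2.imread('pics/top0.png');hsv=cv2.cvtColor(im,cv2.COLOR_BGR2HSV)
w=W[100:310,445:525].reshape(-1,3);h=hsv[100:310,445:525].reshape(-1,3)
# grip top: near z .09, low saturation excluded
g=(abs(w[:,2]-.089)<.004)&(w[:,0]<.54)&(w[:,0]>.45)&(h[:,1]>110)
p=w[g];l=cv2.fitLine((p[:,:2]*1000).astype(np.float32),cv2.DIST_HUBER,0,.01,.01).ravel();print('grip',g.sum(),l,np.degrees(np.arctan2(l[1],l[0])))
b=(w[:,2]>.05)&(w[:,1]<-.27);q=w[b]
yaw=np.arctan2(l[1],l[0]);yaw=yaw if abs(yaw)<1.5 else yaw-np.pi
# trumpet centre line by slices
for x0 in np.arange(.42,.82,.02):
    m=(w[:,2]>.045)&(abs(w[:,0]-x0)<.01)
    if m.any():
        e=w[m];print(round(x0,2),m.sum(),'y',e[:,1].min().round(4),e[:,1].max().round(4),'topmost y',e[e[:,2]>e[:,2].max()-.004][:,1].mean().round(4),'zmax',e[:,2].max().round(3))
print('xmax',q[:,0].max(),'xmin',q[:,0].min(), q[q[:,0].argmin()],q[q[:,0].argmax()])
t=(h[:,1]<90)&(w[:,2]>.06)&(w[:,0]<.56);print('trig',t.sum(),w[t][::15].round(3))
```

```text
grip 492 [ 9.92929041e-01 -1.18709415e-01  4.94545990e+02 -2.91052155e+02] -6.817625
0.44 129 y -0.2982 -0.2712 topmost y -0.2852 zmax 0.096
0.46 158 y -0.3 -0.2453 topmost y -0.2869 zmax 0.095
0.48 212 y -0.3027 -0.245 topmost y -0.2903 zmax 0.095
0.5 217 y -0.3048 -0.2546 topmost y -0.2909 zmax 0.096
0.52 204 y -0.3086 -0.2616 topmost y -0.2934 zmax 0.094
0.54 225 y -0.3101 -0.2688 topmost y -0.2881 zmax 0.096
0.56 290 y -0.3263 -0.2748 topmost y -0.3016 zmax 0.104
0.58 262 y -0.3401 -0.275 topmost y -0.3013 zmax 0.104
0.6 333 y -0.3465 -0.2802 topmost y -0.3062 zmax 0.104
0.62 169 y -0.3285 -0.2799 topmost y -0.3031 zmax 0.105
0.64 136 y -0.3217 -0.2972 topmost y -0.3085 zmax 0.092
0.66 137 y -0.3267 -0.2995 topmost y -0.3119 zmax 0.093
0.68 147 y -0.3277 -0.301 topmost y -0.3157 zmax 0.094
0.7 173 y -0.3324 -0.3026 topmost y -0.3156 zmax 0.097
0.72 194 y -0.3397 -0.3024 topmost y -0.3224 zmax 0.097
0.74 260 y -0.3474 -0.2995 topmost y -0.3227 zmax 0.101
0.76 365 y -0.3607 -0.2947 topmost y -0.3285 zmax 0.109
0.78 530 y -0.3734 -0.2865 topmost y -0.3294 zmax 0.122
0.8 51 y -0.3349 -0.2849 topmost y -0.3148 zmax 0.117
xmax 0.7952098726510408 xmin 0.43462484562540127 [ 0.43462485 -0.29567878  0.08226266] [ 0.79520987 -0.2851375   0.07218077]
trig 253 [[ 0.557 -0.279  0.072]
 [ 0.542 -0.274  0.084]
 [ 0.538 -0.276  0.089]
 [ 0.537 -0.287  0.066]
 [ 0.529 -0.271  0.085]
 [ 0.525 -0.268  0.067]
 [ 0.519 -0.269  0.086]
 [ 0.514 -0.263  0.078]
 [ 0.51  -0.267  0.085]
 [ 0.504 -0.261  0.086]
 [ 0.501 -0.265  0.082]
 [ 0.495 -0.258  0.083]
 [ 0.49  -0.255  0.07 ]
 [ 0.485 -0.256  0.088]
 [ 0.479 -0.25   0.088]
 [ 0.476 -0.254  0.087]
 [ 0.47  -0.247  0.086]]
```

Call:
{"op": "send_rows", "data": {
  "rows": "1 .074 .087 0 0 0 -.24;1 .074 .087 0 0 0 -.24;1 .074 .087 0 0 0 -.24;1 .074 .087 0 0 0 -.24;1 .074 .087 0 0 0 -.24;1 .074 .087 0 0 0 -.24;1 .074 .087 0 0 0 -.24;1 .074 .087 0 0 0 -.24;1 .074 .087 0 0 0 -.24;1 .074 .087 0 0 0 -.24;1 .074 .087 0 0 0 -.24;1 .074 .087 0 0 0 -.24;1 .074 .087 0 0 0 -.24;1 .074 .087 0 0 0 -.24;1 0 0 0 0 0 0"
}}

```text
t: 1.65
tcp_pos: [0.4984, -0.2667, 0.2279]
ee_rot: [-3.137, 0.004, -0.151]
ft_force: [0.8, 0.4, -0.6]
gripper_width: 1.001
```

Call:
{"op": "send_rows", "data": {
  "rows": "1 -.02 -.06 -.15 -.03 -.03 .25;1 0 0 -.07 0 0 0;1 0 0 0 0 0 0"
}}

```text
t: 1.95
tcp_pos: [0.4932, -0.2845, 0.1607]
ee_rot: [-3.14, -0.002, -0.117]
ft_force: [0.6, -1.4, -0.3]
gripper_width: 1.0
```

Run:
```python
from h import *
s=snap('wrist','w1.png');o=manip.observe();print(o['tcp_pos'],o['ee_rot'],o['qpos'])
V=np.asarray(s['view']);R=V[:3,:3];print('cam',-R.T@V[:3,3],s['fovy'])
W=cloud(s)
for x0 in (.47,.48,.49,.5,.51):
    m=(W[...,2]>.083)&(W[...,2]<.096)&(abs(W[...,0]-x0)<.003)&(W[...,1]>-.32)&(W[...,1]<-.23)
    y=W[m][:,1]
    if len(y): h,e=np.histogram(y,bins=np.arange(-.32,-.23,.004));print(x0,len(y),h)
np.save('w1.npy',W)
```

```text
[ 0.49333566 -0.28494236  0.16181352] [-3.14097106e+00 -2.87205021e-03 -1.16935885e-01] [ 0.48409976  0.3312658  -0.08813579  1.90966765  0.03477816  0.899564
 -1.30856185]
cam [ 0.56845033 -0.29257927  0.30346344] 60.199707961287025
0.47 463 [ 0  0  0  0  1 62 69 73 65 73 31  0  0  0  0  0 17 52 20  0  0  0]
0.48 530 [ 0  0  0  0 21 67 75 75 71 68 13  0  0  0  0 32 66 42  0  0  0  0]
0.49 539 [ 0  0  0  0 38 72 72 74 73 66  0  0  0  0 27 71 46  0  0  0  0  0]
0.5 585 [ 0  0  0  0 69 81 77 78 81 45  0  0  0 26 76 52  0  0  0  0  0  0]
0.51 592 [ 0  0  0 14 75 81 84 83 76 22  0  0 25 75 57  0  0  0  0  0  0  0]
```

View pics/w1.png

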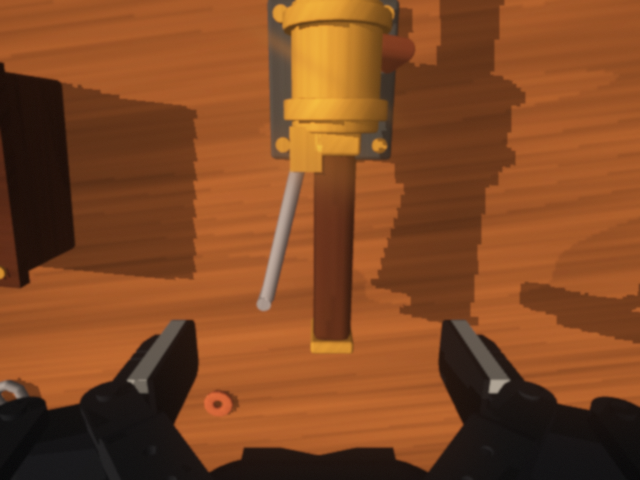

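The wrist view shows the grip at column 333 and the trigger end at (264,304), with the pads straddling both. Depth puts the grip's centre at y = -0.291, as expected, so I'll descend.

Call:
{"op": "send_rows", "data": {
  "rows": "1 0 -.003 -.11 0 0 0;1 0 0 -.11 0 0 0;1 0 0 -.09 0 0 0;1 0 0 -.03 0 0 0;1 0 0 0 0 0 0"
}}

```text
t: 2.5
tcp_pos: [0.4963, -0.289, 0.0641]
ee_rot: [3.139, -0.011, -0.119]
ft_force: [-0.2, 0.1, 0.4]
gripper_width: 1.001
```

Call:
{"op": "send_rows", "data": {
  "rows": "1 -.012 .009 -.025 0 .08 0;.4 0 0 0 0 0 0;0 0 0 0 0 0 0;-.2 0 0 0 0 0 0;-.35 0 0 0 0 0 0;-.35 0 0 0 0 0 0;-.35 0 0 0 0 0 0"
}}

```text
t: 3.2
tcp_pos: [0.4945, -0.2886, 0.0619]
ee_rot: [3.134, -0.007, -0.119]
ft_force: [2.3, -1.8, -10.6]
gripper_width: 0.348
```

Run:
```python
from h import *
s=snap('wrist');np.save('w2.npy',cloud(s));o=manip.observe();print(o['tcp_pos'],o['gripper_width'],o['ft_force'])
W=cloud(s)
for x0 in (.49,.50,.51,.52,.53):
    m=(W[...,2]>.080)&(W[...,2]<.096)&(abs(W[...,0]-x0)<.003)&(W[...,1]>-.32)&(W[...,1]<-.23)
    h,e=np.histogram(W[m][:,1],bins=np.arange(-.32,-.23,.004));print(x0,h)
```

```text
[ 0.49451787 -0.28858566  0.06185227] 0.343056157399523 [ 2.5397284 -1.82393   -9.7848936]
0.49 [  0   0   0   0 156 195 206 200 203 172 185 223  28   0   0   0   0   0
   0   0   0   0]
0.5 [ 58 264  48   0 225 213 219 214 213 155 203 201   0   0   0   0   0   0
   0   0   0   0]
0.51 [  0   0   0  37 208 231 232 235 218 153 213 287 325  16   0   0   0   0
   0   0   0   0]
0.52 [  0   0   0 104 236 234 244 240 219 175 224  61   0   0   0   0   0   0
   0   0   0   0]
0.53 [  0   0   0 188 260 257 263 261 153 241 227  12   0   0   0   0   0   0
   0   0   0   0]
```

Call:
{"op": "send_rows", "data": {
  "rows": "-.4 0 0 0 0 0 0;-.4 0 0 0 0 0 0;1 0 0 0 0 0 0;1 0 0 0 0 0 0;1 0 0 0 0 0 0;1 0 0 0 0 0 0;1 0 0 0 0 0 0;1 0 0 0 0 0 0;1 0 0 .1 0 0 0;1 0 0 .16 0 0 0;1 0 0 .16 0 0 0;1 0 0 .16 0 0 0;1 0 0 0 0 0 0"
}}

```text
t: 4.55
tcp_pos: [0.4931, -0.2878, 0.2431]
ee_rot: [3.135, -0.006, -0.12]
ft_force: [0.7, 0.7, -0.6]
gripper_width: 0.999
```

Run:
```python
from h import *
s=snap('wrist');o=manip.observe();print(o['tcp_pos'],o['ee_rot'],o['gripper_width'],o['ft_force'])
W=cloud(s)
for x0 in (.47,.49,.51):
    m=(W[...,2]>.083)&(W[...,2]<.096)&(abs(W[...,0]-x0)<.003)&(W[...,1]>-.32)&(W[...,1]<-.23)
    h,e=np.histogram(W[m][:,1],bins=np.arange(-.32,-.23,.004));print(x0,h)
```

```text
[ 0.49201727 -0.28737635  0.24020938] [ 3.13569849e+00 -2.43297253e-03 -1.20138379e-01] 1.0009878218313906 [-0.48897374 -0.37179717 -0.44802078]
0.47 [ 0  0  0  0  0 38 42 39 39 38 19  0  0  0  0  0 10 30 13  0  0  0]
0.49 [ 0  0  0  0 28 42 42 43 42 38  0  0  0  0 15 42 24  0  0  0  0  0]
0.51 [ 0  0  0 11 41 46 44 46 44 13  0  0 13 43 31  0  0  0  0  0  0  0]
```

Call:
{"op": "send_rows", "data": {
  "rows": "1 .003 .105 0 0 0 .58;1 .003 .105 0 0 0 .58;1 .003 .105 0 0 0 .58;1 .003 .105 0 0 0 .58;1 .003 .105 0 0 0 .58;1 .003 .105 0 0 0 .58;1 .003 .105 0 0 0 .58;1 .003 .105 0 0 0 .58;1 .003 .105 0 0 0 .58;1 .003 .105 0 0 0 .58;1 .003 .105 0 0 0 .58;1 .003 .105 0 0 0 .58;1 .003 .105 0 0 0 .58;1 .003 .105 0 0 0 .58;1 .003 .105 0 0 0 .58;1 .003 .105 0 0 0 .58;1 .003 .105 0 0 0 .58;1 .003 .105 0 0 0 .58;1 .003 .105 0 0 0 .58;1 0 0 0 0 0 0"
}}

```text
t: 6.6
tcp_pos: [0.48, 0.3578, 0.2221]
ee_rot: [-3.133, 0.019, 1.321]
ft_force: [-0.4, 0.1, -0.4]
gripper_width: 1.006
```

```bash
cat >> h.py <<'E'
from scipy.spatial.transform import Rotation as Ro
def to(p,yaw):
    o=manip.observe();r=Ro.from_euler('xyz',[np.pi,0,yaw])*Ro.from_euler('xyz',o['ee_rot']).inv()
    print('tcp',o['tcp_pos'].round(4),o['ee_rot'].round(4),'w',round(o['gripper_width'],3),'q7',o['qpos'][6].round(2),'F',o['ft_force'].round(1),'T',o['wrist_torque'].round(2));print('units',((np.array(p)-o['tcp_pos'])/.3).round(4),(r.as_rotvec()/.12).round(3))
def to_(): pass
E
python3 -c "
from h import *
to([.509,.374,.2],1.34)"
```

```text
tcp [0.48   0.3578 0.2221] [-3.1326  0.0191  1.3212] w 1.006 q7 -1.22 F [-0.4  0.1 -0.4] T [ 0.03  0.01 -0.02]
units [ 0.0967  0.0541 -0.0737] [ 0.136 -0.111  0.157]
```

Call:
{"op": "send_rows", "data": {
  "rows": "1 .097 .054 -.073 .13 -.11 .15;1 0 0 0 0 0 0"
}}

```text
t: 6.8
tcp_pos: [0.5059, 0.3771, 0.1977]
ee_rot: [-3.14, 0.002, 1.348]
ft_force: [-0.1, -0.3, -0.6]
gripper_width: 0.998
```

Run:
```python
from h import *
s=snap('wrist','w3.png');W=cloud(s);np.save('w3.npy',W)
to([.509,.374,.07],1.34)
m=(W[...,2]>.078)&(W[...,2]<.092)&(abs(W[...,0]-.5)<.06)&(abs(W[...,1]-.34)<.1)
n,L,st,c=cv2.connectedComponentsWithStats(m.astype(np.uint8))
for i in range(1,n):
    if st[i,4]<60: continue
    w=W[L==i];r=cv2.minAreaRect((w[:,:2]*1000).astype(np.float32));print(st[i,4],np.round(r,1) if 0 else [np.round(a,1) for a in r],np.median(w[:,2]).round(4),c[i])
```

```text
tcp [0.5044 0.3773 0.1993] [-3.1396e+00  1.4000e-03  1.3488e+00] w 1.005 q7 -1.21 F [-0.8  1.1  1.1] T [ 0.04  0.09 -0.02]
units [ 0.0152 -0.011  -0.431 ] [ 0.008 -0.019 -0.074]
694 [array([512. , 373.8]), array([32.1,  9.1]), np.float64(77.4)] 0.0857 [326.99423631 244.58213256]
389 [array([500.5, 325.9]), array([27.1,  7.7]), np.float64(77.7)] 0.0842 [325.95886889 312.10282776]
438 [array([489.5, 277.6]), array([27.1,  8.7]), np.float64(77.3)] 0.0849 [325.00456621 374.28995434]
```

View pics/w3.png

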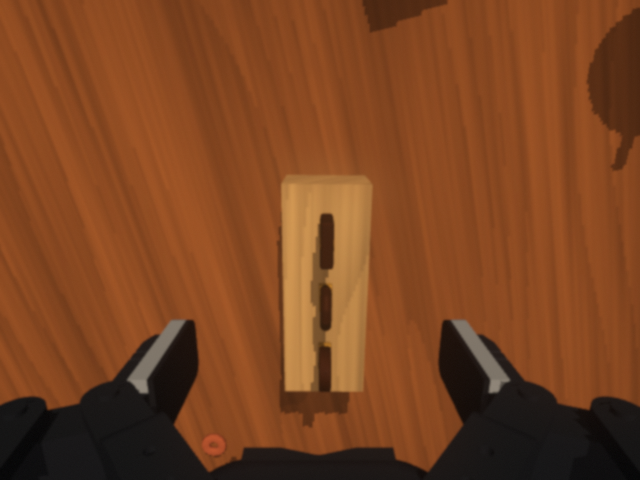

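The wrist view shows three keys in a row down column 326. The top one, at (327,245), is the solid key: 32 × 9 mm, centred at (0.512, 0.374) and about 12.6° off the world axes. I'll descend on it in two stages.

Call:
{"op": "send_rows", "data": {
  "rows": "1 .02 -.011 -.1 0 0 0;1 0 0 -.1 0 0 0;1 0 0 -.1 0 0 0;1 0 0 0 0 0 0"
}}

```text
t: 7.25
tcp_pos: [0.5053, 0.3751, 0.1076]
ee_rot: [-3.139, 0.002, 1.356]
ft_force: [-0.2, -0.3, -0.2]
gripper_width: 0.995
```

```bash
python3 -c "
from h import *
to([.5105,.3738,.061],1.351)"
```

```text
tcp [0.5053 0.3751 0.1076] [-3.1385e+00  1.6000e-03  1.3556e+00] w 0.995 q7 -1.26 F [-0.2 -0.3 -0.2] T [-0.06  0.05 -0.05]
units [ 0.0173 -0.0044 -0.1552] [ 0.008 -0.028 -0.038]
```

Call:
{"op": "send_rows", "data": {
  "rows": "1 .018 -.004 -.1 0 0 -.03;1 0 0 -.05 0 0 0;1 0 0 0 0 0 0"
}}

```text
t: 7.55
tcp_pos: [0.5094, 0.3754, 0.0653]
ee_rot: [-3.14, -0.0, 1.355]
ft_force: [-0.2, 0.2, 0.9]
gripper_width: 1.0
```

```bash
python3 -c "
from h import *
to([.5105,.3738,.060],1.351)"
```

```text
tcp [0.5094 0.3754 0.0653] [-3.1395e+00 -1.0000e-04  1.3547e+00] w 1.0 q7 -1.29 F [-0.2  0.2  0.9] T [-0.03 -0.    0.02]
units [ 0.0035 -0.0055 -0.0178] [-0.004 -0.017 -0.031]
```

Call:
{"op": "send_rows", "data": {
  "rows": "1 .003 -.005 -.018 0 0 -.03;.3 0 0 0 0 0 0;-.3 0 0 0 0 0 0;-.7 0 0 0 0 0 0;-1 0 0 0 0 0 0;-1 0 0 0 0 0 0;-1 0 0 0 0 0 0;-1 0 0 0 0 0 0"
}}

```text
t: 8.35
tcp_pos: [0.5116, 0.3759, 0.0656]
ee_rot: [3.139, -0.005, 1.351]
ft_force: [-0.4, 0.2, -0.9]
gripper_width: 0.092
```

```bash
python3 -c "
from h import *
to([.5105,.3738,.12],1.351)"
```

```text
tcp [0.5116 0.3759 0.0656] [ 3.1394 -0.0047  1.3514] w 0.092 q7 -1.29 F [-0.4  0.2 -0.9] T [-0.01 -0.02 -0.02]
units [-0.0037 -0.0071  0.1813] [-0.035  0.026 -0.003]
```

Call:
{"op": "send_rows", "data": {
  "rows": "-.5 0 0 0 0 0 0;-.5 0 0 0 0 0 0;-.5 0 -.003 -.02 0 0 0;-.5 0 0 -.008 0 0 0;-.5 0 0 0 0 0 0"
}}

```text
t: 8.85
tcp_pos: [0.5115, 0.3747, 0.0561]
ee_rot: [3.14, -0.004, 1.351]
ft_force: [-0.2, -0.4, 0.5]
gripper_width: 0.252
```

Call:
{"op": "send_rows", "data": {
  "rows": "-.5 0 0 .012 0 0 0;-1 0 0 0 0 0 0;-1 0 0 0 0 0 0;-1 0 0 0 0 0 0;-1 0 0 0 0 0 0"
}}

```text
t: 9.35
tcp_pos: [0.5115, 0.3749, 0.0602]
ee_rot: [3.14, -0.005, 1.351]
ft_force: [0.2, -0.9, -0.5]
gripper_width: 0.093
```

Call:
{"op": "send_rows", "data": {
  "rows": "-1 0 0 .03 0 0 0;-1 0 0 .06 0 0 0;-1 0 0 .1 0 0 0;-1 0 0 .1 0 0 0;-1 0 0 .1 0 0 0;-1 0 0 0 0 0 0"
}}

```text
t: 9.95
tcp_pos: [0.5105, 0.3754, 0.1876]
ee_rot: [3.14, -0.006, 1.353]
ft_force: [0.1, 1.1, -0.3]
gripper_width: 0.092
```

```bash
python3 -c "
from h import *
to([.563,-.0665,.18],1.363)"
```

```text
tcp [0.5105 0.3754 0.1876] [ 3.1396 -0.006   1.3527] w 0.092 q7 -1.21 F [ 0.1  1.1 -0.3] T [-0.04  0.01 -0.  ]
units [ 0.1749 -1.4729 -0.0252] [-0.045  0.027  0.086]
```

Call:
{"op": "send_rows", "data": {
  "rows": "-1 .013 -.1 0 0 0 0;-1 .013 -.1 0 0 0 0;-1 .013 -.1 0 0 0 0;-1 .013 -.1 0 0 0 0;-1 .013 -.1 0 0 0 0;-1 .013 -.1 0 0 0 0;-1 .013 -.1 0 0 0 0;-1 .013 -.1 0 0 0 0;-1 .013 -.1 0 0 0 0;-1 .013 -.1 0 0 0 0;-1 .013 -.1 0 0 0 0;-1 .013 -.1 0 0 0 0;-1 .013 -.1 0 0 0 0;-1 .01 -.06 0 0 0 0;-1 0 0 0 0 0 0"
}}

```text
t: 11.45
tcp_pos: [0.5623, -0.0467, 0.2025]
ee_rot: [3.129, -0.012, 1.357]
ft_force: [0.1, -0.1, -0.6]
gripper_width: 0.093
```

```bash
python3 -c "
from h import *
to([.563,-.0665,.18],1.363)"
```

```text
tcp [ 0.5623 -0.0467  0.2025] [ 3.1291 -0.0117  1.3573] w 0.093 q7 -0.4 F [ 0.1 -0.1 -0.6] T [ 0.01  0.04 -0.02]
units [ 0.0023 -0.066  -0.075 ] [-0.074  0.122  0.048]
```

Call:
{"op": "send_rows", "data": {
  "rows": "-1 .002 -.066 -.075 -.07 .12 .05;-1 0 0 0 0 0 0;-1 0 0 0 0 0 0"
}}

```text
t: 11.75
tcp_pos: [0.5632, -0.0655, 0.1816]
ee_rot: [3.14, -0.001, 1.364]
ft_force: [-0.4, 0.9, -1.5]
gripper_width: 0.092
```

Run:
```python
from h import *
s=snap('wrist','w4.png');W=cloud(s);np.save('w4.npy',W)
to([.563,-.0665,.18],1.363)
im=cv2.imread('pics/w4.png');hsv=cv2.cvtColor(im,cv2.COLOR_BGR2HSV)
m=((abs(W[...,2]-.078)<.004)&(np.hypot(W[...,0]-.563,W[...,1]+.066)<.035)).astype(np.uint8)
w=W[m>0];print('face pts',len(w),w.mean(0),cv2.minEnclosingCircle((w[:,:2]*1000).astype(np.float32)))
b=(abs(W[...,2]-.07)<.004)&(abs(W[...,0]-.57)<.1);print(cv2.minAreaRect((W[b][:,:2]*1000).astype(np.float32)))
# held key head/blade pts
k=(W[...,2]>.11)&(W[...,2]<.24)&(np.hypot(W[...,0]-.563,W[...,1]+.066)<.03)
w=W[k];print('key pts',len(w),np.nanmin(w,0) if len(w) else 0,np.nanmax(w,0) if len(w) else 0)
```

```text
tcp [ 0.5629 -0.0658  0.1814] [ 3.1400e+00 -7.0000e-04  1.3639e+00] w 0.093 q7 -0.38 F [ 0.  -0.4 -0.6] T [-0.04  0.01  0.01]
units [ 0.0003 -0.0024 -0.0047] [-0.003  0.014 -0.008]
face pts 3691 [ 0.56657988 -0.06479325  0.07766024] ((566.3345947265625, -65.98358917236328), 22.86022186279297)
((574.369140625, -27.399093627929688), (179.1374053955078, 128.65052795410156), 78.0142593383789)
key pts 16762 [ 0.53300936 -0.08237304  0.13938692] [ 0.59295454 -0.04657161  0.23999988]
```

View pics/w4.png

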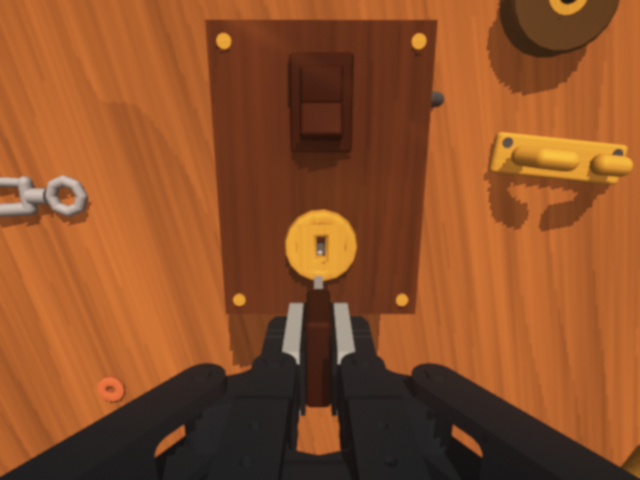

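The wrist view shows the keyhole at (321,247), the blade's end at (318,283) and the head between the pads at columns 305–331. I'll compare the blade and slot in this same camera, because its calibration seems to be biased by about 3 mm in x.

Run:
```python
from h import *
s=snap('wrist');W=cloud(s);im=cv2.cvtColor(s['frame'],cv2.COLOR_RGB2BGR)
o=manip.observe();T=o['tcp_pos'];R=Ro.from_euler('xyz',o['ee_rot']).as_matrix();print(T)
loc=lambda P:(P-T)@R   # tool frame
def show(n,P): l=loc(P)*1000; print(n,len(P),'tool med',np.median(l,0).round(1),'p2',np.percentile(l,2,0).round(1),'p98',np.percentile(l,98,0).round(1))
hsv=cv2.cvtColor(im,cv2.COLOR_BGR2HSV)
z=W[...,2]
head=(abs(z-.207)<.003)&(hsv[...,1]>100);head[:, :295]=0;head[:,345:]=0
show('headtop',W[head])
tip=(z>.13)&(z<.16);tip[:270]=0;tip[292:]=0;tip[:,300:]&=True;tip[:,:300]=0;tip[:,340:]=0
show('blade',W[tip]); v,u=np.nonzero(tip);print('tip px',u.min(),u.max(),v.min(),v.max(),'z',z[tip].min(),z[tip].max())
dark=np.zeros(z.shape,np.uint8);dark[232:262,308:334]=((hsv[232:262,308:334,2]<110)).astype(np.uint8)
n,L,st,c=cv2.connectedComponentsWithStats(dark);print(st,c)
sl=(W[...,2]<.072);roi=np.zeros_like(sl);roi[232:262,308:334]=1
v,u=np.nonzero(sl&roi);print('slot depth px',len(u),u.min(),u.max(),v.min(),v.max())
for uv in [(315,236),(328,236),(315,260),(328,260),(320.5,246)]: print(uv,(loc(ray(s,*uv,.076))*1000).round(1))
cv2.imwrite('pics/c2.png',cv2.resize(im[225:300,280:360],None,fx=7,fy=7,interpolation=0))
```

```text
[ 0.5630171  -0.06575331  0.18153972]
headtop 2216 tool med [  1.7   1.  -25.8] p2 [-15.3  -2.8 -27.1] p98 [ 15.1   5.  -23.4]
blade 109 tool med [ 4.9  1.  33.9] p2 [ 4.5 -0.8 26.8] p98 [ 5.4  2.9 42.3]
tip px 314 322 276 288 z 0.1381714525330426 0.15556822326834022
[[     0      0    640    480 307118]
 [   317    237      8     13     82]] [[319.49962881 239.49926087]
 [320.8902439  242.26829268]]
slot depth px 169 317 325 237 255
(315, 236) [  7.   -0.8 105.5]
(328, 236) [  7.    7.2 105.6]
(315, 260) [ -8.7  -0.9 105.5]
(328, 260) [ -8.7   7.3 105.5]
(320.5, 246) [  0.5   2.6 105.5]
```

View pics/c2.png

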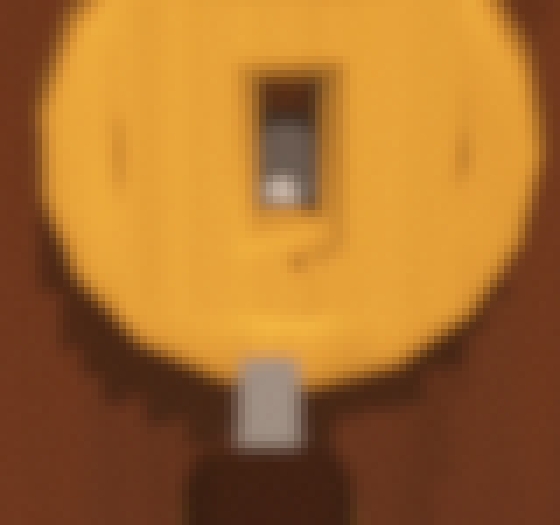

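In the wrist camera's tool frame the slot is about +1.3 mm in x and +2.1 mm in y from the key. That puts the target TCP at (0.5653, -0.0649), and with the key home the TCP should be at z ≈ 0.088.

Call:
{"op": "send_rows", "data": {
  "rows": "-1 .008 .003 -.06 0 0 0;-1 0 0 -.06 0 0 0;-1 0 0 -.04 0 0 0;-1 0 0 0 0 0 0"
}}

```text
t: 12.25
tcp_pos: [0.5666, -0.0618, 0.1348]
ee_rot: [3.136, -0.002, 1.367]
ft_force: [0.5, 0.0, -1.3]
gripper_width: 0.091
```

```bash
python3 -c "
from h import *
to([.5653,-.0649,.125],1.362)"
```

```text
tcp [ 0.5666 -0.0618  0.1348] [ 3.1355e+00 -1.7000e-03  1.3673e+00] w 0.091 q7 -0.42 F [ 0.5  0.  -1.3] T [ 0.07  0.03 -0.06]
units [-0.0042 -0.0104 -0.0328] [-0.003  0.052 -0.044]
```

Call:
{"op": "send_rows", "data": {
  "rows": "-1 -.004 -.011 -.025 0 .05 -.04;-1 0 0 0 0 0 0"
}}

```text
t: 12.45
tcp_pos: [0.5656, -0.0648, 0.1279]
ee_rot: [3.141, -0.0, 1.363]
ft_force: [0.7, -0.5, 0.2]
gripper_width: 0.095
```

Run:
```python
from h import *
to([.5653,-.0649,.118],1.362)
s=snap('wrist');im=cv2.cvtColor(s['frame'],cv2.COLOR_RGB2BGR)
cv2.imwrite('pics/c3.png',cv2.resize(im[200:320,250:390],None,fx=5,fy=5,interpolation=2))
```

```text
tcp [ 0.5656 -0.0648  0.1279] [ 3.1410e+00 -5.0000e-04  1.3628e+00] w 0.095 q7 -0.43 F [ 0.7 -0.5  0.2] T [-0.02 -0.02 -0.01]
units [-0.0011 -0.0003 -0.0329] [-0.003  0.006 -0.006]
```

View pics/c3.png

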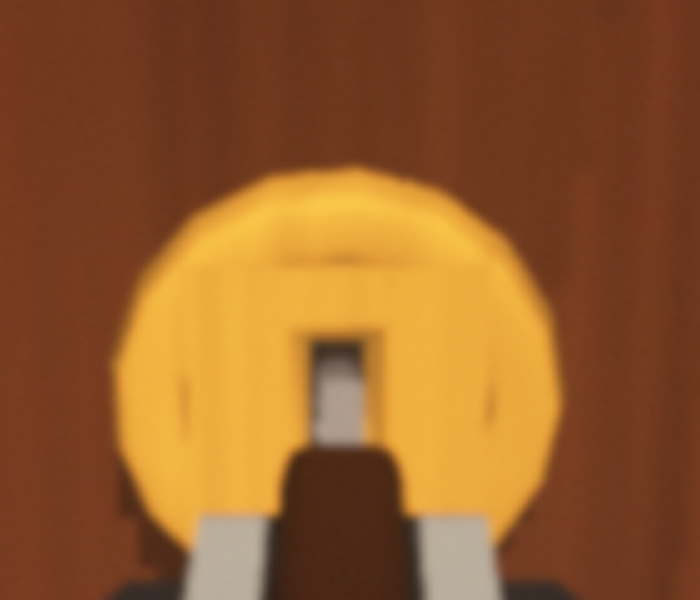

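The blade is centred over the slot, blade 317–364 against slot 308–370 in the crop. I'll push it in.

Call:
{"op": "send_rows", "data": {
  "rows": "-1 -.001 0 -.02 0 0 0;-1 0 0 -.02 0 0 0;-1 0 0 -.02 0 0 0;-1 0 0 0 0 0 0"
}}

```text
t: 12.9
tcp_pos: [0.5656, -0.0646, 0.1102]
ee_rot: [3.14, -0.0, 1.363]
ft_force: [0.7, -1.7, 0.3]
gripper_width: 0.094
```

```bash
python3 -c "
from h import *
to([.5653,-.0649,.088],1.362)"
```

```text
tcp [ 0.5656 -0.0646  0.1102] [ 3.1396e+00 -3.0000e-04  1.3627e+00] w 0.094 q7 -0.44 F [ 0.7 -1.7  0.3] T [-0.26  0.08 -0.04]
units [-0.0011 -0.0008 -0.0741] [ 0.001  0.017 -0.006]
```

Call:
{"op": "send_rows", "data": {
  "rows": "-1 0 0 -.02 0 0 0;-1 0 0 -.02 0 0 0;-1 0 0 -.02 0 0 0;-1 0 0 -.02 0 0 0"
}}

```text
t: 13.3
tcp_pos: [0.5662, -0.0647, 0.0894]
ee_rot: [3.138, 0.001, 1.362]
ft_force: [-12.6, 0.0, 27.2]
gripper_width: 0.096
```

```bash
python3 -c "
from h import *
to([.5653,-.0649,.088],1.362)"
```

```text
tcp [ 0.5662 -0.0647  0.0894] [3.1379e+00 1.3000e-03 1.3622e+00] w 0.096 q7 -0.46 F [-12.6   0.   27.2] T [-0.03  3.1  -0.04]
units [-0.0029 -0.0008 -0.0047] [ 0.017  0.028 -0.002]
```

Call:
{"op": "send_rows", "data": {
  "rows": "-1 -.004 0 -.012 0 0 0;-1 -.002 0 -.012 0 0 0;-1 0 0 -.012 0 0 0"
}}

```text
t: 13.6
tcp_pos: [0.5666, -0.0647, 0.0868]
ee_rot: [3.132, 0.004, 1.361]
ft_force: [-38.4, 1.6, 85.1]
gripper_width: 0.094
```

```bash
python3 -c "
from h import *
to([.5653,-.0649,.088],1.362)"
```

```text
tcp [ 0.5666 -0.0647  0.0868] [3.1322 0.0045 1.3613] w 0.094 q7 -0.47 F [-38.4   1.6  85.1] T [ 0.28  8.72 -0.09]
units [-0.0044 -0.0007  0.004 ] [0.053 0.069 0.005]
```

Call:
{"op": "send_rows", "data": {
  "rows": "-1 -.002 0 .002 0 .05 0;-1 0 0 -.002 0 0 0"
}}

```text
t: 13.8
tcp_pos: [0.5662, -0.0646, 0.0884]
ee_rot: [3.137, 0.006, 1.362]
ft_force: [-4.1, 1.1, 3.8]
gripper_width: 0.091
```

Run:
```python
from h import *
to([.5653,-.0649,.088],1.362)
s=snap('wrist');W=cloud(s);im=cv2.cvtColor(s['frame'],cv2.COLOR_RGB2BGR)
a=cv2.resize(im[200:400,240:400],None,fx=2.5,fy=2.5)
t=snap('side');b=cv2.cvtColor(t['frame'],cv2.COLOR_RGB2BGR)[150:270,270:400];b=cv2.resize(b,None,fx=500/120,fy=500/120)[:, :540]
cv2.imwrite('pics/c4.png',cv2.resize(np.hstack([a,b]),None,fx=.8,fy=.8))
h=(W[...,2]>.105)&(W[...,2]<.125);h[:,:300]=0;h[:,340:]=0;h[:240]=0;h[330:]=0
print(h.sum(),np.percentile(W[h][:,2],[5,50,95]))
```

```text
tcp [ 0.5662 -0.0646  0.0884] [3.1366 0.0063 1.3615] w 0.091 q7 -0.47 F [-4.1  1.1  3.8] T [ 0.09  1.07 -0.03]
units [-0.003  -0.0011 -0.0014] [0.06  0.03  0.004]
619 [0.10580465 0.11096508 0.11470569]
```

View pics/c4.png

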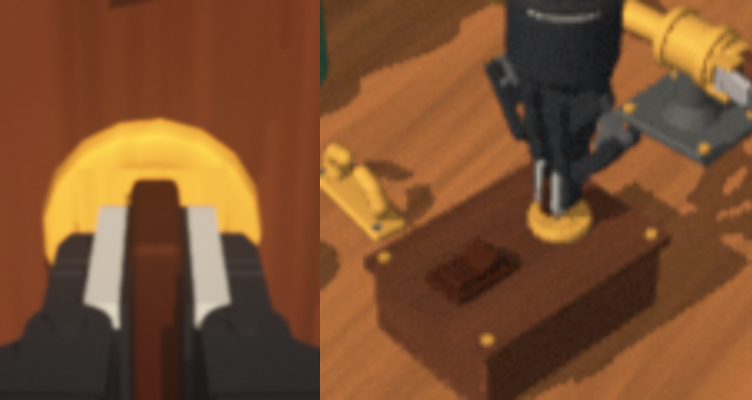

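Press-fit check: a hard stop at TCP z ≈ 0.087, and the head's top at 0.1147, which agrees with the expected 0.114. So the key is home, and I'll start the clockwise turn with light downward pressure.

Call:
{"op": "send_rows", "data": {
  "rows": "-1 -.001 0 -.004 0 0 0;-1 0 0 -.003 0 0 -.8;-1 0 0 -.003 0 0 -.8;-1 0 0 -.003 0 0 -.8;-1 0 0 -.003 0 0 -.8"
}}

```text
t: 14.4
tcp_pos: [0.5671, -0.065, 0.0874]
ee_rot: [3.134, 0.007, 0.965]
ft_force: [-10.4, -0.4, 24.8]
gripper_width: 0.092
```

```bash
python3 -c "
from h import *
to([.5653,-.0649,.088],1.362-1.75)"
```

```text
tcp [ 0.5671 -0.065   0.0874] [3.1338 0.0069 0.965 ] w 0.092 q7 -0.82 F [-10.4  -0.4  24.8] T [-0.02  2.57  0.13]
units [-0.0058  0.0005  0.0021] [  0.085  -0.04  -11.275]
```

Call:
{"op": "send_rows", "data": {
  "rows": "-1 -.001 0 -.002 0 0 -.8;-1 -.001 0 -.002 0 0 -.8;-1 -.001 0 -.002 0 0 -.8;-1 -.001 0 -.002 0 0 -.8;-1 -.001 0 -.002 0 0 -.8;-1 -.001 0 -.002 0 0 -.8"
}}

```text
t: 15.0
tcp_pos: [0.5673, -0.066, 0.0874]
ee_rot: [3.129, 0.005, 0.364]
ft_force: [-6.1, 0.2, 17.8]
gripper_width: 0.089
```

```bash
python3 -c "
from h import *
to([.5653,-.0649,.088],1.362-1.75)"
```

```text
tcp [ 0.5673 -0.066   0.0874] [3.1295 0.0045 0.3644] w 0.089 q7 -1.35 F [-6.1  0.2 17.8] T [-0.11  1.59  0.11]
units [-0.0068  0.0037  0.0018] [ 0.103 -0.04  -6.27 ]
```

Call:
{"op": "send_rows", "data": {
  "rows": "-1 -.001 0 -.002 .02 0 -.8;-1 -.001 0 -.002 .02 0 -.8;-1 -.001 0 -.002 .02 0 -.8;-1 -.001 0 -.002 .02 0 -.8;-1 0 0 -.002 0 0 -.8;-1 0 0 -.002 0 0 -.8"
}}

```text
t: 15.6
tcp_pos: [0.5674, -0.0676, 0.0875]
ee_rot: [3.136, 0.001, -0.236]
ft_force: [-10.2, 0.1, 22.0]
gripper_width: 0.094
```

```bash
python3 -c "
from h import *
to([.5653,-.0649,.088],1.362-1.75)"
```

```text
tcp [ 0.5674 -0.0676  0.0875] [ 3.1363e+00  5.0000e-04 -2.3580e-01] w 0.094 q7 -1.86 F [-10.2   0.1  22. ] T [0.07 2.45 0.18]
units [-0.007   0.0091  0.0017] [ 0.041 -0.018 -1.268]
```

Call:
{"op": "send_rows", "data": {
  "rows": "-1 -.001 0 -.002 0 0 -.5;-1 0 0 -.002 0 0 -.4"
}}

```text
t: 15.8
tcp_pos: [0.5673, -0.0679, 0.0875]
ee_rot: [3.136, -0.0, -0.35]
ft_force: [-10.7, 1.5, 21.1]
gripper_width: 0.094
```

```bash
python3 -c "
from h import *
to([.5653,-.0649,.088],1.362-1.75)"
```

```text
tcp [ 0.5673 -0.0679  0.0875] [ 3.1357e+00 -1.0000e-04 -3.5010e-01] w 0.094 q7 -1.96 F [-10.7   1.5  21.1] T [0.04 2.26 0.28]
units [-0.0065  0.0101  0.0017] [ 0.046 -0.017 -0.316]
```

Call:
{"op": "send_rows", "data": {
  "rows": "-1 0 0 -.002 0 0 -.35;-1 0 0 -.001 0 0 -.15;-1 0 0 -.001 0 0 -.15;-1 0 0 -.001 0 0 -.15"
}}

```text
t: 16.2
tcp_pos: [0.5671, -0.068, 0.0875]
ee_rot: [3.134, 0.0, -0.45]
ft_force: [-6.6, 0.5, 15.8]
gripper_width: 0.091
```

Run:
```python
from h import *
to([.5653,-.0649,.088],1.362-1.75)
s=snap('wrist');W=cloud(s);im=cv2.cvtColor(s['frame'],cv2.COLOR_RGB2BGR)
a=cv2.resize(im[:,100:540],None,fx=.9,fy=.9)
t=snap('top');b=cv2.cvtColor(t['frame'],cv2.COLOR_RGB2BGR)
cv2.imwrite('pics/c5.png',np.hstack([a,cv2.resize(b[:,90:540],(400,432))]))
T=cloud(t)
for n,A,c in(('rocker',W,(.5804,.0168)),):
    R2=np.array([[np.cos(-.209),-np.sin(-.209)],[np.sin(-.209),np.cos(-.209)]])
    l=(A[...,:2]-[.5743,-.0274])@R2-[0,.045]
    m=(abs(l[...,0])<.01)&(abs(l[...,1])<.024)
    for y in np.arange(-.02,.021,.01):
        k=m&(abs(l[...,1]-y)<.003);print(n,y.round(3),k.sum(),np.nanmedian(A[k][:,2]).round(4) if k.any() else '')
```

```text
tcp [ 0.5671 -0.068   0.0875] [ 3.1344  0.     -0.4495] w 0.091 q7 -2.05 F [-6.6  0.5 15.8] T [0.08 1.76 0.54]
units [-0.0059  0.0104  0.0017] [ 0.054 -0.024  0.513]
rocker -0.02 1227 0.0809
rocker -0.01 458 0.0855
rocker 0.0 486 0.0808
rocker 0.01 616 0.0803
rocker 0.02 250 0.0799
```

View pics/c5.png

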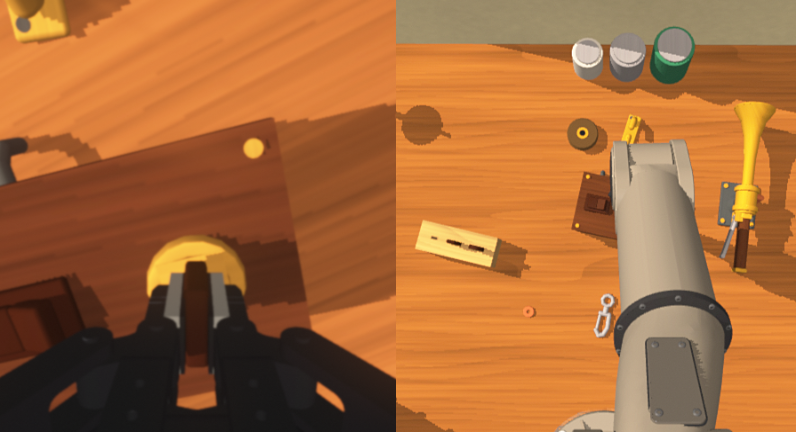

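```bash
python3 -c "
from h import *
to([.5653,-.0649,.088],1.362-1.75)
print(manip.finish_job())
to([.5653,-.0649,.088],1.362-1.75)"
```

```text
tcp [ 0.5671 -0.068   0.0875] [ 3.1344  0.     -0.4495] w 0.095 q7 -2.05 F [-6.8 -0.3 15.2] T [0.04 1.78 0.49]
units [-0.0059  0.0103  0.0017] [ 0.055 -0.024  0.512]
the job is handed in; nothing more can be done
None
the job is handed in; nothing more can be done
```

I ran the whole sequence and handed the job in at about 16 s, still gripping the key at its stop. No verdict came back, so the result rests on my own checks.

- **Horn:** I squeezed the trigger until it lay parallel to the grip, then let go. A depth check afterwards showed it back at its starting position.
- **Key in the switch:** I lifted the solid oblong key out of the block and pushed it into the switch. It met a hard stop with its head's top at about 115 mm, against 114 mm expected, so I took it as fully home.
- **Turn:** The fingers turned about 1.81 rad clockwise. The torque rose to about 0.5 N m, well above the spring's 0.13, which is consistent with the plug being on its stop.
- **Last check before handing in:** The tool was upright to within 0.01 rad, pressing down with about 15 N, with the grip still closed on the head. In the last top view, the trigger was out and the other keys, sheave, fairlead, snap hook and left-hand burr looked undisturbed.

**Not fully checked:**
- **Push force:** the push home peaked at 85 N at the wrist (limit 120 N), and I eased it straight off.
- **Camera disagreement:** the top and wrist cameras differed by about 3 mm on the lock's position, so I lined the blade up with the slot in the wrist picture.
- **Rocker:** I never touched it, but I took no reading of it before the job to compare with. It looked the same in the pictures.
- **Right-hand burr:** the arm hid it in the last view.

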